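Set and lock the depth dial of a valve-seat cutter

TASK

The valve-seat cutter is clamped on the cylinder head for the next seat. Turn its black depth dial until the wide white line stands at the red rider, then swing the lever of the brass lock ring above it clockwise until the dial is locked firmly, with about 10 N felt at the lever's pin, never forced, and the white line still at the rider. Let go, and leave the other things on the bench and the head where they are.

Things in the scene. Friction and masses are not known exactly. Their poses are not given: they have to be found in the camera images.
- cutter: Valve-seat cutter fixed on a cylinder head's deck (head 170 x 400 x 112 mm, deck up). Origin on its vertical axis at deck height, z up, x along the red bridge (158 x 66 mm, top at 46 mm). Upwards on one axis: collar, black dial, copper washer, brass lock ring with its lever, fixed hex end. All heights here are above this origin. Nothing else within 75 mm of the axis is higher than 60 mm.
- collar (a point): Centre of the top of the steel collar under the dial, at 75.5 mm; the collar is 90 mm across, fixed.
- dial_grip (a point): On the axis at the height to grip the dial, 94.5 mm: middle of its knurled grip, 58 mm across, 83 to 104 mm high up. Below the grip a graduated skirt 73 mm across, 76.5 to 83 mm. Point of the cutter: does not turn with the dial. The dial turns with 0.06 N m, stays where left, does not rise or sink; stops 2.4 rad counterclockwise and 1.6 rad clockwise (from above) of the cutter's -x.
- dial: The black depth dial; origin that of the cutter, z up. Its wide white line (3 mm, on skirt, side and top) points along the dial's own -x. It starts 0.7 to 2.5 rad counterclockwise (from above) of the rider, so it needs a clockwise turn of that size.
- dial_mark (a point): Outer end of the wide white line on the dial's skirt, 36.5 mm from the axis, at 79 mm. Turns with the dial.
- rider_tip (a point): Tip of the red rider on the collar's rim, 36.5 mm from the axis at 79 mm: the end of the white line must stand here. The rider is clamped, 6 mm wide, lies 38 to 49 mm from the axis, is 80 mm high, within 0.5 rad of the cutter's -x.
- hex_end (a point): Centre of the top of the fixed hex drive end, on the axis at 150 mm, 13 mm across flats; below it a fixed threaded stem 25 mm across, top at 137 mm.
- lever_pin (a point): On the upright black pin (round, 12 mm) of the lock ring's lever, 52 mm from the axis, at 134 to 142 mm (140 to 142 at the start); turns with the ring. The pin reaches 14 mm above this point; 14.5 mm below it is the top of the lever arm (brass, 10 x 7 mm), which runs in to the ring (40 mm across, top 7 mm below this point). Hands on the dial must keep clear of the lever and pin (out to 58 mm).
- lock_ring: Brass lock ring; origin on the axis near deck height (up to 5 mm off), z up; turns with the lever, which lies 0.4 rad counterclockwise of its x. Clockwise from above it screws down 2.2 mm per rad, running free (0.6 N at the pin) for an unknown 0.6 to 3.3 rad until it bites; then the pull to turn the pin climbs about 10 N per rad and the ring no longer sinks visibly. It stays where left and does not carry the dial. Firm is about 10 N; well beyond that is forced.
- washer: Copper washer on the dial, 43 mm across, 104 to 106.3 mm (origin that of the cutter), keyed, cannot turn; a brass shim on it, of unknown thickness. The tight ring presses it on the dial: their contact force is the clamping force, about 50 N per rad of lever travel past the bite, 4 to 7 N for each N at the pin.
- valve_a: Bright valve, 104 mm tall, standing on its 33 mm head on the cylinder head's deck; origin under its foot. A bystander.
- valve_b: Dark valve, 104 mm tall, standing on its 33 mm head on the felt mat; origin under its foot. A bystander.
- valve_spring: Red valve spring, 31 mm across, 45 mm tall, standing on the cylinder head's deck; origin under its foot. A bystander.
- crank: T-shaped crank handle of the cutter, bar 178 mm long, hub 30 mm high, lying on the mat before the head; origin under its hub. A bystander.
- caliper: Digital caliper, 225 mm long, 10 mm high, lying on the mat to the right; origin under the middle of its beam. A bystander.
- bottle: Blue bottle, 66 mm across, 190 mm tall, at the far right; origin under its foot. A bystander.
- dial_gauge: Dial gauge, 58 mm across, 16 mm high, lying face up on the mat to the left; origin under its centre. A bystander.

How it is judged (in metres and radians):
On the way, in this order (a step that is already met when the one before it is completed fails the run):
1. the white line is brought to the red rider while the lock ring is still loose (distance between dial_mark and rider_tip below 0.003 m and contact force between washer and dial below 5 N), for 0.3 s.
2. the lock ring is tightened on the set dial (distance between dial_mark and rider_tip below 0.003 m and contact force between washer and dial above 28 N), for 0.3 s.
At the end, for the whole second after the job is handed in: The end of the dial's white line is within 3 mm of the tip of the red rider, and the lock ring clamps the washer on the dial with 28 to 80 N (about 10 N at the lever's pin) (all of step 2 and contact force between washer and dial below 80 N); the robot touches nothing.
It fails at once if the lock ring is forced: the clamping force between washer and dial exceeds 80 N (contact force between washer and dial above 80 N).
It fails at once if a bystander (valve, valve spring, crank, caliper, bottle, dial gauge) is moved more than 30 mm (distance of any of valve_a, valve_b, valve_spring, crank, caliper, bottle, dial_gauge from where it was at the start of the episode above 0.03 m).
It also fails if it takes over 72 s, if anything falls off the work surface, if the arm or the gripper's body presses on something with over 40 N, if the wrist force passes 120 N, or if a joint passes its speed limit or range.

ROBOT

A 6-joint arm with a two-finger parallel gripper is mounted at the origin on the work surface. World frame = base frame: x ahead of the robot, y to its left, z up, the work surface at z = 0. Lengths are in mm, angles in rad, forces in N, time in s.
With the tool pointing down it reaches from about 350 to 875 mm from the base axis. Payload 4.2 kg.
Tool frame: the origin (TCP) lies between the finger pads; the fingertips stand 11 mm ahead of it and the grasp point (between the pads) lies 8 mm behind it; z points along the fingers, y is the direction in which the jaws open and shut (so a half turn about z gives the same grasp; the last joint's range is limited). The gripper opens to 85 mm and grips with 20 to 120 N. Pads are 22 mm wide; open, the fingers measure 114 mm over their backs; the gripper's body (76 mm by 85 mm) begins 54 mm behind the grasp point. The pads swing forward as they close: fully open they stand 13 mm farther back than shut.
Start: joints at [1.584, 0.385, 0.008, 0, -1.194, -0.259], TCP at [152.051, 606.201, 219.012] pointing down, gripper open.
Joint ranges: [-3.14, 3.14], [-1.21, 2.06], [-1.07, 1.41], [-3.16, 2.05], [-2.99, -0.16], [-3.1, 3.1]. Speed limits (rad/s): [2.79, 2.79, 3.14, 3.14, 3.14, 3.14].

INTERFACE

Orientations are given as a unit quaternion [x, y, z, w].
In Python, from bench import * gives the robot as it stands.
- The arm moves only by the tool servo_tool, never from a script. Its argument "rows" is a list of rows, each a list of 7 numbers: the opening, from 0 (shut) to 1 (fully open), then the shift along the tool's x, y, z in cm, then the turn, a rotation vector about the tool's x, y, z in degrees. A call has 1 to 12 rows; each row shifts and turns the commanded pose from where the row before left it, along the tool's axes as they then stand; what a row does not reach is not made up. A row lasts 1/10 s, in which the tool goes at most 50 mm and 8.59 degrees, less where a joint would pass 70% of its speed; a pose out of reach is approached as far as the arm can. A call is refused whole if a number of a shift passes 5 or a number of a turn 8.59, either way. A call with a gripper value outside its range is refused whole. The fingers move at their own pace and stop on an object; the grip force is fixed at half the most. Time passes only in rows, so rows that do not move let the fingers close. It gives the time, the measured TCP pose, the force and the opening at its end, in the units of the state.
- read_state(): the state, without advancing time (a new reading comes with each control period).
- get_image(name): name is "scene" or "top"; returns a dict with "image" (420x560x3 uint8, red, green, blue), "mtx" (3x3 intrinsics, pixels), "k1" (the pictures are not rectified: a ray, as slopes to the right and down, at radius r is drawn at 1 + k1 r^2 times it, then the intrinsics apply), "extrinsics" (4x4, takes a point from camera to world coordinates). Camera axes: x right, y up, looking along -z (the intrinsics and any distortion apply to the point x, -y, -z); pixel columns grow to the right and rows downward; lengths in mm; the calibration is good to about 2 mm. A picture is of the moment at which its call begins. There is no depth.
- job_done(): hands the job in, once; it reports no verdict.
The state is a dict: "clock": time; "joints": joint angles; "joint_vel": joint speeds; "joint_efforts": joint torques, N m; "position": TCP position; "ee_rot": TCP orientation; "contact_force": force on the tool from outside, world axes, zero at the start; "wrist_torque": the same for the moment, N m; "gripper_width": finger opening in mm.
Only numpy, scipy, OpenCV 4.12 (cv2) and the standard library are available. Lean on these libraries where they do the work, as an engineer would, in place of code of your own. Each camera call takes 0.05 s, during which the arm holds its last target. There are 200 camera calls.

## Working session

There is one attempt and no reset: what is moved stays moved. The work goes in short steps, Python scripts to look and compute and a tool call to move; the robot and the scene stay as the last step left them, time stands still between calls to the robot, and variables do not carry over. Pictures are saved under pics/ and viewed, about 8 in all and at most 12, crops included, and the job is handed in when it is done.

Besides the shell and the picture viewer there is one more tool, called after "Request:" as name([rows], argument=value, ...), one row to a line, values as JSON. servo_tool: Moves the arm, as the interface text tells. Its arguments: {"type":"object","properties":{"rows":{"type":"array","items":{"type":"array","items":{"type":"number"}}}},"required":["rows"]}

```bash
mkdir -p pics; ls
python3 - <<'E'
from bench import *
import cv2, numpy as np, pickle
for n in ("scene","top"):
    d=get_image(n); cv2.imwrite(f"pics/{n}0.png",cv2.cvtColor(d["image"],cv2.COLOR_RGB2BGR)); pickle.dump(d,open(f"{n}0.pkl","wb"))
    print(n,np.round(d["mtx"],1).tolist(),d["k1"],np.round(d["extrinsics"],3).tolist())
print(read_state())
E
```

```text
pics
scene [[445.3, 0.0, 282.5], [0.0, 445.3, 205.0], [0.0, 0.0, 1.0]] 0.044902376834852945 [[0.076, -0.812, 0.579, 1298.33], [0.997, 0.07, -0.033, -29.311], [-0.014, 0.579, 0.815, 1259.628], [0.0, 0.0, 0.0, 1.0]]
top [[380.4, 0.0, 281.6], [0.0, 380.4, 209.4], [0.0, 0.0, 1.0]] -0.0791988916342089 [[0.131, 0.968, -0.212, 334.427], [-0.991, 0.128, -0.026, 2.446], [0.002, 0.214, 0.977, 1162.173], [0.0, 0.0, 0.0, 1.0]]
{'clock': 0.1, 'joints': array([ 1.58360956e+00,  3.85469453e-01,  6.76140637e-03, -4.09184167e-04,
       -1.19401632e+00, -2.58608708e-01]), 'joint_vel': array([ 0.00251863, -0.00078818,  0.00217506,  0.00161953,  0.0001173 ,
        0.00113588]), 'joint_efforts': array([-9.36837896e-04, -3.93316877e+01,  1.88931173e+01,  4.19808403e+00,
       -2.54487481e-03,  4.10340007e-06]), 'position': array([151.93392013, 605.68623468, 218.04057367]), 'ee_rot': array([ 9.92447842e-01, -1.22663427e-01, -5.79925161e-05,  9.80886693e-04]), 'contact_force': array([ 0.33234339,  0.50857991, -0.36348353]), 'wrist_torque': array([ 0.03417418, -0.02063052, -0.03225436]), 'gripper_width': 85.37830641042218}
```

View pics/scene0.png

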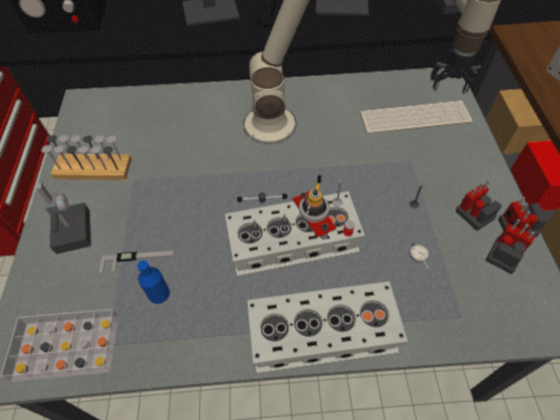

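View pics/top0.png

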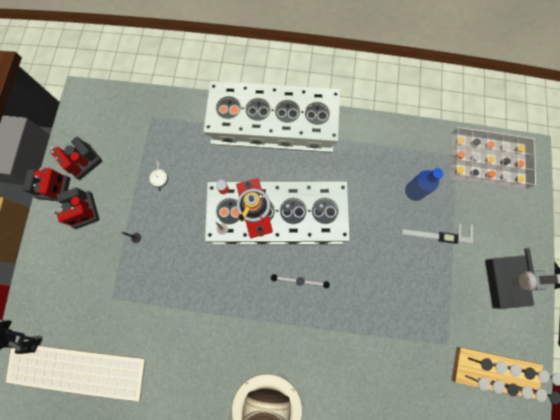

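The cutter is at about (256,203) in top and (315,205) in scene. I'll zoom in on both, side by side.

```bash
cat > h.py <<'E'
import numpy as np, cv2, pickle
from scipy.spatial.transform import Rotation as R
def ray(d,u,v):
    K=d["mtx"]; E=d["extrinsics"]
    p=np.array([(u-K[0,2])/K[0,0],(v-K[1,2])/K[1,1]]); q=p.copy()
    for _ in range(20): q=p/(1+d["k1"]*(q@q))
    c=np.array([q[0],-q[1],-1.]); return E[:3,3],E[:3,:3]@c
def on_plane(d,u,v,z):
    o,r=ray(d,u,v); return o+r*(z-o[2])/r[2]
def cross(rs):
    A=np.zeros((3,3));b=np.zeros(3)
    for o,r in rs:
        r=r/np.linalg.norm(r);P=np.eye(3)-np.outer(r,r);A+=P;b+=P@o
    x=np.linalg.solve(A,b)
    return x,[np.linalg.norm(np.cross(x-o,r/np.linalg.norm(r))) for o,r in rs]
def proj(d,X):
    E=d["extrinsics"];c=E[:3,:3].T@(np.asarray(X,float)-E[:3,3]);q=np.array([c[0],-c[1]])/-c[2]
    q=q*(1+d["k1"]*(q@q));K=d["mtx"];return np.array([K[0,0]*q[0]+K[0,2],K[1,1]*q[1]+K[1,2]])
def save(im,fn,box=None,s=1):
    if box: im=im[box[1]:box[3],box[0]:box[2]]
    im=cv2.resize(im,None,fx=s,fy=s,interpolation=cv2.INTER_CUBIC)
    cv2.imwrite(fn,cv2.cvtColor(im,cv2.COLOR_RGB2BGR)); return im
E
python3 - <<'E'
from h import *
t=pickle.load(open("top0.pkl","rb"));s=pickle.load(open("scene0.pkl","rb"))
a=t["image"][172:248,210:290];b=s["image"][170:246,280:360]
im=np.hstack([cv2.resize(x,(400,380),interpolation=cv2.INTER_CUBIC) for x in(a,b)])
cv2.imwrite("pics/c0.png",cv2.cvtColor(im,cv2.COLOR_RGB2BGR))
E
```

```text
(no output)
```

View pics/c0.png

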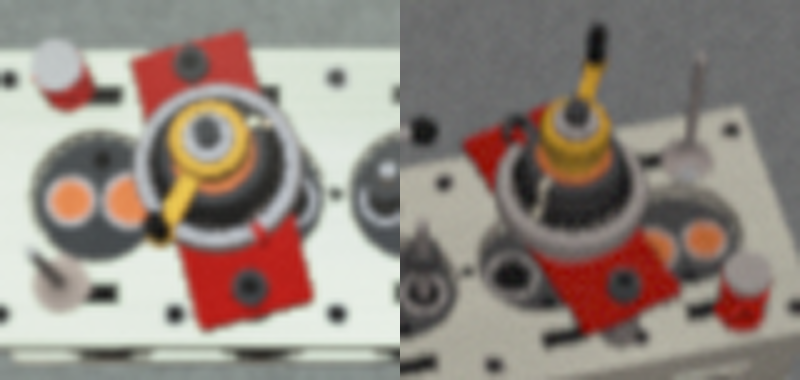

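Left crop (top view, 5x): hex end at about (208,133), lever pin at (158,228) lower left, white line at (262,122) upper right, rider at (260,232) at the bottom. Right crop (scene): hex at (577,115), pin at (598,35), line at (541,197). Next I'll measure the positions.

```bash
cat > meas.py <<'E'
from h import *
import sys
t=pickle.load(open(sys.argv[1] if len(sys.argv)>1 else "top0.pkl","rb"));s=pickle.load(open(sys.argv[2] if len(sys.argv)>2 else "scene0.pkl","rb"))
T=lambda x,y:(210+x/5-.4,172+y/5-.4); S=lambda x,y:(280+(x-400)/5-.4,170+y/5-.4)
for n,a,b in (("hex",T(208,133),S(577,113)),("pin top",T(156,229),S(598,31)),("line",T(263,121),S(541,197)),("springtop",T(57,65),S(747,275)),("deck bolt",T(248,287),S(625,283))):
    x,e=cross([ray(t,*a),ray(s,*b)]); print(n,np.round(x,1),np.round(e,1))
# brightness profile around skirt and rider, both views
E
python3 meas.py
```

```text
hex [549.4 105.4 255.9] [0.7 0.7]
pin top [497.2 122.9 263.2] [1.2 1.2]
line [571.1  83.9 206.8] [1. 1.]
springtop [600.8 204.9 154.2] [0.3 0.3]
deck bolt [515.7 122.6  21.6] [29.8 29.8]
```

```bash
cat > prof.py <<'E'
from h import *
def circ(d,z,rough,r=45,n=120):
    # outer edge of the light collar: largest brightness drop near r along each direction; robust circle centre
    g=d["image"].astype(float); best=None
    P=[]
    hsv=cv2.cvtColor(d["image"],cv2.COLOR_RGB2HSV)
    m=((hsv[...,1]<60)&(hsv[...,2]>125)).astype(np.uint8)
    return m
def profile(d,c,z,r0,r1,n=180):
    out=[]
    im=d["image"].astype(np.float32)
    for a in np.linspace(-np.pi,np.pi,n,endpoint=False):
        v=[]
        for r in np.linspace(r0,r1,5):
            u=proj(d,[c[0]+r*np.cos(a),c[1]+r*np.sin(a),z]).astype(np.float32)
            v.append(cv2.getRectSubPix(im,(1,1),(float(u[0]),float(u[1])))[0,0])
        out.append(np.mean(v,0))
    return np.linspace(-180,180,n,endpoint=False),np.array(out)
def peak(a,w,thr=.5,half=25):
    k=np.argmax(w); d=(a-a[k]+180)%360-180
    base=np.median(w); x=np.clip(w-base-thr*(w[k]-base)*.6,0,None)*(abs(d)<half)
    return a[k]+(d*x).sum()/x.sum(), w[k]-base
def angles(t,s,c,D):
    for n,d in(("top",t),("scene",s)):
        for r0,r1,z in ((30,35.5,83),(33,36,83)):
            a,p=profile(d,c,D+z,r0,r1); w=p.min(1)
            print(n,"line r",r0,np.round(peak(a,w),1), "2nd", np.round(sorted(zip(w,a))[-6:],0).tolist())
        a,p=profile(d,c,D+80,39,44); w=p[:,0]-p[:,1:].mean(1)
        print(n,"rider",np.round(peak(a,w),1))
        a,p=profile(d,c,D+46,58,76); w=p[:,0]-p[:,1:].mean(1)
        print(n,"bridge",[np.round(peak(a,w*(np.abs((a-x+180)%360-180)<60),half=60),1) for x in(15,195)])
E
python3 - <<'E'
from prof import *
t=pickle.load(open("top0.pkl","rb"));s=pickle.load(open("scene0.pkl","rb"))
T=lambda x,y:(210+x/5-.4,172+y/5-.4); S=lambda x,y:(280+(x-400)/5-.4,170+y/5-.4)
for z in(259,262): print(z,np.round([on_plane(t,*T(208,133),z)[:2],on_plane(s,*S(577,113),z)[:2]],1).tolist())
# collar outline in crops by contour, ellipse fit
for n,d,b in(("top",t,(232,182,276,226)),("scene",s,(296,190,334,226))):
    hsv=cv2.cvtColor(d["image"],cv2.COLOR_RGB2HSV)
    big=cv2.resize(d["image"][b[1]:b[3],b[0]:b[2]],None,fx=4,fy=4,interpolation=cv2.INTER_CUBIC)
    cv2.imwrite(f"pics/k_{n}.png",big[...,::-1])
angles(t,s,[549,105],110)
E
```

```text
259 [[548.6, 104.4], [551.6, 105.7]]
262 [[547.9, 104.0], [553.9, 105.3]]
top line r 30 [-35.8  70.2] 2nd [[142.0, -42.0], [144.0, -32.0], [145.0, -40.0], [147.0, -38.0], [147.0, -36.0], [147.0, -34.0]]
top line r 33 [-39.   62.5] 2nd [[140.0, -36.0], [143.0, -46.0], [145.0, -38.0], [154.0, -40.0], [155.0, -44.0], [159.0, -42.0]]
top rider [-140.6   99.6]
top bridge [array([ 23.5, 126.1]), array([-157.3,  155.4])]
scene line r 30 [168.8  55.7] 2nd [[111.0, 174.0], [111.0, 172.0], [111.0, 164.0], [112.0, 170.0], [112.0, 168.0], [113.0, 166.0]]
scene line r 33 [169.7  51. ] 2nd [[113.0, 172.0], [113.0, 158.0], [115.0, 174.0], [117.0, -180.0], [117.0, 176.0], [117.0, 178.0]]
scene rider [-161.7   73.1]
scene bridge [array([ 23.8, 130. ]), array([-146.9,  124.2])]
```

Run:
```python
from prof import *
t=pickle.load(open("top0.pkl","rb"));s=pickle.load(open("scene0.pkl","rb"))
o=[]
for d,(u,v) in((t,(234,180)),(s,(296,172))):
    im=cv2.resize(d["image"][v:v+50,u:u+40],None,fx=10,fy=10,interpolation=cv2.INTER_CUBIC)
    D=110;c=[550,105]
    for r,z in((45,75.5),(36.5,83),(29,104),(6.5,150)):
        pts=np.array([(proj(d,[c[0]+r*np.cos(a),c[1]+r*np.sin(a),D+z])-[u,v]+.5)*10 for a in np.linspace(0,6.28,60)])
        for p in pts[::2]: cv2.circle(im,tuple(p.astype(int)),1,(0,255,255),-1)
    o.append(im)
cv2.imwrite("pics/z1.png",np.hstack(o)[...,::-1])
```

```text
(no output)
```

View pics/z1.png

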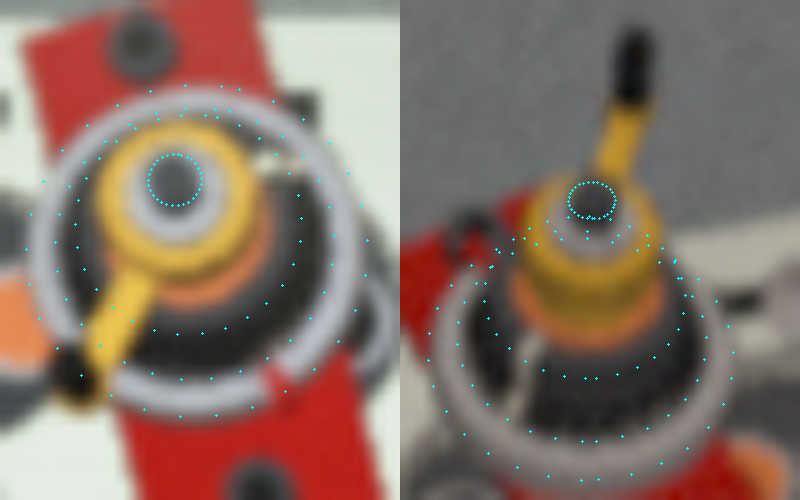

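The overlay drawn for axis (550,105) and deck z≈110 fits in both views: collar, skirt and hex dots all within 0.5 px. In the crop the line is at about (289,163), the rider at (270,380), and the pin is at angle ≈161°. I'll move above the cutter, high up.

Request:
servo_tool([
  [1, 0, 0, -3.5, 0, 0, 0],
  [1, 0, 0, -3.5, 0, 0, 0],
  [1, 0, 0, -3.5, 0, 0, 0],
  [1, 3.4, 2.6, 0, 0, 0, 0],
  [1, 3.4, 2.6, 0, 0, 0, 0],
  [1, 3.4, 2.6, 0, 0, 0, 0],
  [1, 3.4, 2.6, 0, 0, 0, 0],
  [1, 3.4, 2.6, 0, 0, 0, 0],
  [1, 3.4, 2.6, 0, 0, 0, 0],
  [1, 3.4, 2.6, 0, 0, 0, 0],
  [1, 3.4, 2.6, 0, 0, 0, 0],
  [1, 3.4, 2.6, 0, 0, 0, 0],
])

```text
clock: 1.3
position: [392.4, 303.1, 323.8]
ee_rot: [0.992, -0.122, -0.0, 0.0]
contact_force: [-0.9, 0.3, 0.9]
gripper_width: 85.4
```

Run:
```python
from prof import *
t=pickle.load(open("top0.pkl","rb"));s=pickle.load(open("scene0.pkl","rb"))
c=np.array([550,105])
for n,d,u,v,x,y,z in(("line top",t,234,180,289,163,83),("line scene",s,296,172,515-400,400,83),("line topface top",t,234,180,268,158,104),("line face scene",s,296,172,535-400,350,104),("rider",t,234,180,272,380,80),("valve_a foot",t,210,172,116,550,0),("pin",t,234,180,74,370,153),("pin s",s,296,172,235,40,153)):
    p=on_plane(d,u+x/10-.5,v+y/10-.5,110+z)[:2]-c; print(n,p.round(1),np.hypot(*p).round(1),np.degrees(np.arctan2(p[1],p[0])).round(1))
```

```text
line top [ 24.6 -21.4] 32.6 -41.1
line scene [ 20.1 -21.9] 29.7 -47.3
line topface top [ 20.  -17.6] 26.6 -41.5
line face scene [ 17.6 -16.5] 24.1 -43.0
rider [-33. -25.] 41.4 -142.8
valve_a foot [-58.1  88.1] 105.5 123.4
pin [-50.6  16.9] 53.3 161.6
pin s [-54.2  18.7] 57.3 160.9
```

Request:
servo_tool([
  [1, 3.35, 2.57, 0, 0, 0, 0],
  [1, 3.35, 2.57, 0, 0, 0, 0],
  [1, 3.35, 2.57, 0, 0, 0, 0],
  [1, 3.35, 2.57, 0, 0, 0, 0],
  [1, 3.35, 2.57, 0, 0, 0, 0],
  [1, 3.35, 2.57, 0, 0, 0, 0],
  [1, 0, 0, 0, 0, 0, -7.5],
  [1, 0, 0, 0, 0, 0, -7.5],
  [1, 0, 0, 0, 0, 0, -7.5],
  [1, 0, 0, 0, 0, 0, -7.5],
  [1, 0, 0, 0, 0, 0, -7.5],
  [1, 0, 0, 0, 0, 0, -7.5],
])

```text
clock: 2.5
position: [549.1, 106.2, 323.4]
ee_rot: [0.963, 0.269, -0.001, -0.0]
contact_force: [0.1, -0.2, -0.2]
gripper_width: 85.3
```

```bash
cat > st.py <<'E'
from bench import *
from h import *
s=read_state(); M=R.from_quat(s["ee_rot"]).as_matrix()
print("t",round(s["clock"],2),"pos",s["position"].round(1),"jaw",np.degrees(np.arctan2(M[1,1],M[0,1])).round(1),"zaxis",M[:,2].round(3),"F",s["contact_force"].round(1),"w",round(s["gripper_width"],1),"J",s["joints"].round(2))
def go(p):
    print("tool-axes shift cm to",p,(M.T@(np.array(p)-s["position"])/10).round(2))
E
python3 -c "
from st import *
go([550,105,211])"
```

```text
t 2.5 pos [549.1 106.2 323.4] jaw -58.8 zaxis [-0.001 -0.    -1.   ] F [ 0.1 -0.2 -0.2] w 85.3 J [ 0.48  0.22  0.03 -0.   -1.38  1.64]
tool-axes shift cm to [550, 105, 211] [ 0.03  0.16 11.24]
```

Request:
servo_tool([
  [1, 0.03, 0.16, 3, 0, 0, 0],
  [1, 0, 0, 3, 0, 0, 0],
  [1, 0, 0, 3, 0, 0, 0],
  [1, 0, 0, 1.5, 0, 0, 0],
  [1, 0, 0, 0.7, 0, 0, 0],
  [1, 0, 0, 0, 0, 0, 0],
])

```text
clock: 3.1
position: [550.0, 104.9, 211.0]
ee_rot: [0.964, 0.267, -0.001, 0.0]
contact_force: [-0.1, 0.8, 0.2]
gripper_width: 85.3
```

Request:
servo_tool([
  [0.7, 0, 0, 0, 0, 0, 0],
  [0.7, 0, 0, 0, 0, 0, 0],
  [0.7, 0, 0, 0, 0, 0, 0],
  [0.7, 0, 0, 0, 0, 0, 0],
])

```text
clock: 3.5
position: [550.7, 105.2, 212.7]
ee_rot: [0.964, 0.267, 0.001, -0.0]
contact_force: [-0.3, 0.3, 0.3]
gripper_width: 59.7
```

Request:
servo_tool([
  [0.5, 0, 0, 0, 0, 0, 0],
  [0.5, 0, 0, 0, 0, 0, 0],
  [0.5, 0, 0, 0, 0, 0, 0],
  [0.5, 0, 0, 0, 0, 0, 0],
])

```text
clock: 3.9
position: [550.4, 105.5, 212.3]
ee_rot: [0.964, 0.267, 0.0, -0.0]
contact_force: [-2.6, 3.2, 3.1]
gripper_width: 42.9
```

At 0.5 the width is 42.9, which is less than the 58 mm grip, so the tips must be above the dial. I'll look from the side.

Run:
```python
from st import *
d=get_image("scene"); pickle.dump(d,open("scene1.pkl","wb"))
save(d["image"],"pics/s1.png",(285,150,355,220),8)
for z in (94,104,110,120): print(z,((proj(d,[550,105,110+z])-[285,150]+.5)*8).round())
```

```text
t 3.9 pos [550.4 105.5 212.3] jaw -59.1 zaxis [ 0.     0.001 -1.   ] F [-2.6  3.2  3.1] w 42.9 J [ 0.48  0.28 -0.16 -0.   -1.13  1.63]
94 [235. 429.]
104 [236. 413.]
110 [237. 403.]
120 [238. 387.]
```

View pics/s1.png

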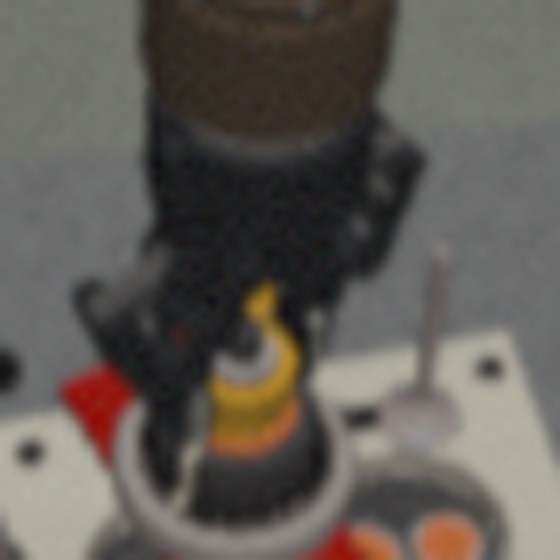

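Request:
servo_tool([
  [1, 0, 0, 0, 0, 0, 0],
  [1, 0, 0, 0, 0, 0, 0],
  [1, 0, 0, 0, 0, 0, 0],
  [1, 0, 0, 0, 0, 0, 8.4],
  [1, 0, 0, 0, 0, 0, 8.4],
  [1, 0, 0, 0, 0, 0, 8.4],
  [1, 0, 0, 0.3, 0, 0, 0],
  [1, 0, 0, 0.3, 0, 0, 0],
  [1, 0, 0, 0.2, 0, 0, 0],
  [1, 0, 0, 0, 0, 0, 0],
])

```text
clock: 4.95
position: [550.2, 104.9, 203.4]
ee_rot: [0.999, 0.05, -0.001, 0.0]
contact_force: [-0.5, -0.2, -0.3]
gripper_width: 85.1
```

Request:
servo_tool([
  [0.72, 0, 0, 0, 0, 0, 0],
  [0.72, 0, 0, 0, 0, 0, 0],
  [0.72, 0, 0, 0, 0, 0, 0],
  [0.6, 0, 0, 0, 0, 0, 0],
  [0.6, 0, 0, 0, 0, 0, 0],
  [0.6, 0, 0, 0, 0, 0, 0],
  [0.6, 0, 0, 0, 0, 0, 0],
])

```text
clock: 5.65
position: [550.4, 105.1, 204.0]
ee_rot: [0.999, 0.05, 0.0, -0.0]
contact_force: [0.5, 0.2, 0.3]
gripper_width: 51.0
```

Still no contact at 51 mm width. I'll probe down gently with the fingers at 51 mm to find the dial's top.

Request:
servo_tool([
  [0.6, 0, 0, 0.1, 0, 0, 0],
  [0.6, 0, 0, 0.1, 0, 0, 0],
  [0.6, 0, 0, 0, 0, 0, 0],
])

```text
clock: 5.95
position: [550.6, 105.1, 203.5]
ee_rot: [0.999, 0.05, 0.001, 0.0]
contact_force: [-2.4, 0.2, 5.8]
gripper_width: 51.0
```

Run:
```python
from st import *
a=get_image("scene"); b=get_image("top"); pickle.dump((a,b),open("p2.pkl","wb"))
f=lambda d,u,v:cv2.convertScaleAbs(cv2.resize(d["image"][v:v+56,u:u+40],None,fx=10,fy=10,interpolation=cv2.INTER_CUBIC),alpha=2.2,beta=-10)
cv2.imwrite("pics/p2.png",np.hstack([f(a,292,170),f(b,234,170)])[...,::-1])
```

```text
t 5.95 pos [550.6 105.1 203.5] jaw -84.3 zaxis [ 0.001  0.    -1.   ] F [-2.4  0.2  5.8] w 51.0 J [ 0.48  0.29 -0.18  0.   -1.1   1.19]
```

View pics/p2.png

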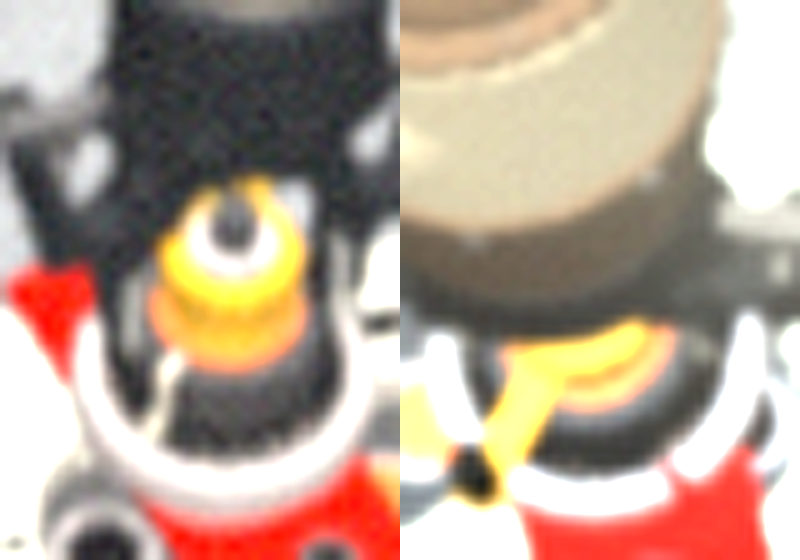

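Run:
```python
from prof import *
a,b=pickle.load(open("p2.pkl","rb"))
for r in(25.5,40):
  for z in (83,93,104,114,125):
    for sg in(-1,1):
      x=[550+sg*r*np.cos(np.radians(96)),105+sg*r*np.sin(np.radians(96)),110+z]
      print(r,z,sg,((proj(a,x)-[292,170]+.5)*10).round(),((proj(b,x)-[234,170]+.5)*10).round()+[400,0])
```

```text
25.5 83 -1 [137. 372.] [692. 345.]
25.5 83 1 [307. 345.] [498. 340.]
25.5 93 -1 [138. 352.] [690. 336.]
25.5 93 1 [309. 325.] [494. 331.]
25.5 104 -1 [139. 330.] [688. 327.]
25.5 104 1 [311. 303.] [490. 321.]
25.5 114 -1 [140. 310.] [686. 317.]
25.5 114 1 [313. 282.] [486. 312.]
25.5 125 -1 [141. 287.] [684. 307.]
25.5 125 1 [315. 260.] [481. 302.]
40 83 -1 [ 88. 380.] [747. 347.]
40 83 1 [355. 337.] [442. 339.]
40 93 -1 [ 89. 360.] [746. 338.]
40 93 1 [357. 317.] [438. 330.]
40 104 -1 [ 89. 338.] [745. 328.]
40 104 1 [360. 295.] [433. 320.]
40 114 -1 [ 90. 317.] [743. 319.]
40 114 1 [362. 275.] [429. 311.]
40 125 -1 [ 91. 295.] [742. 309.]
40 125 1 [365. 252.] [424. 300.]
```

Run:
```python
from prof import *
a,b=pickle.load(open("p2.pkl","rb")); s=pickle.load(open("scene0.pkl","rb"))
o=[]
for d in(s,a):
    im=d["image"][188:218,297:334].astype(float)/255
    im=(255*np.clip(im*1.1,0,1)**.45).astype(np.uint8)
    im=cv2.resize(im,None,fx=10.8,fy=10.8,interpolation=cv2.INTER_CUBIC)
    for sg in(-1,1):
      for z in(83,93,104,114):
        x=[550+sg*29*np.cos(np.radians(96)),105+sg*29*np.sin(np.radians(96)),110+z]
        p=(proj(a,x)-[297,188]+.5)*10.8; cv2.circle(im,tuple(p.astype(int)),3,(0,255,0) if z!=104 else (255,0,255),-1)
    o.append(im)
cv2.imwrite("pics/p3.png",np.hstack(o)[...,::-1])
```

```text
(no output)
```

View pics/p3.png

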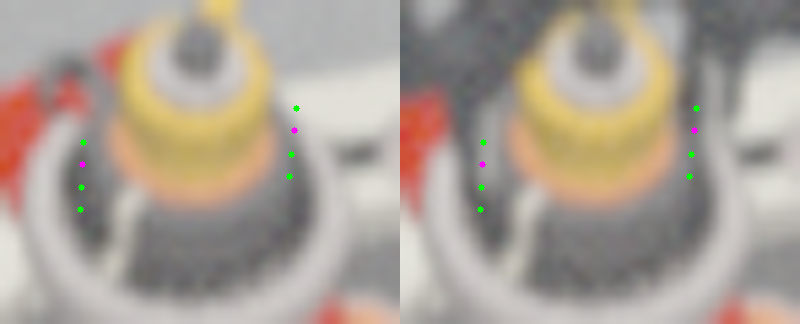

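The tips look to be at about the height of the dial's top, outside the washer. I'll open past 58 mm and feel downward in small steps.

Request:
servo_tool([
  [0.85, 0, 0, -0.1, 0, 0, 0],
  [0.85, 0, 0, 0, 0, 0, 0],
  [0.85, 0, 0, 0, 0, 0, 0],
  [0.85, 0, 0, 0, 0, 0, 0],
])

```text
clock: 6.45
position: [550.3, 105.1, 202.7]
ee_rot: [0.999, 0.05, -0.0, 0.0]
contact_force: [-0.2, 0.5, 0.3]
gripper_width: 72.7
```

Request:
servo_tool([
  [0.85, 0, 0, 0.1, 0, 0, 0],
  [0.85, 0, 0, 0.1, 0, 0, 0],
  [0.85, 0, 0, 0, 0, 0, 0],
])

```text
clock: 6.75
position: [550.3, 105.0, 200.7]
ee_rot: [0.999, 0.05, -0.0, 0.0]
contact_force: [-0.2, 0.4, 0.6]
gripper_width: 72.7
```

Request:
servo_tool([
  [0.85, 0, 0, 0.1, 0, 0, 0],
  [0.85, 0, 0, 0.1, 0, 0, 0],
  [0.85, 0, 0, 0, 0, 0, 0],
])

```text
clock: 7.05
position: [550.3, 105.0, 198.8]
ee_rot: [0.999, 0.05, -0.0, 0.0]
contact_force: [-0.2, 0.5, 0.2]
gripper_width: 72.5
```

Request:
servo_tool([
  [0.85, 0, 0, 0.1, 0, 0, 0],
  [0.85, 0, 0, 0.1, 0, 0, 0],
  [0.85, 0, 0, 0, 0, 0, 0],
])

```text
clock: 7.35
position: [550.3, 105.0, 196.9]
ee_rot: [0.999, 0.05, -0.0, 0.0]
contact_force: [-0.6, -0.2, 0.2]
gripper_width: 72.5
```

Request:
servo_tool([
  [0.6, 0, 0, 0, 0, 0, 0],
  [0.6, 0, 0, 0, 0, 0, 0],
  [0.6, 0, 0, 0, 0, 0, 0],
  [0.6, 0, 0, 0, 0, 0, 0],
])

```text
clock: 7.75
position: [550.5, 105.7, 197.9]
ee_rot: [0.999, 0.05, 0.001, -0.001]
contact_force: [-4.1, 2.8, 5.2]
gripper_width: 54.4
```

Request:
servo_tool([
  [0.8, 0, 0, 0, 0, 0, 0],
  [0.8, 0, 0, 0, 0, 0, 0],
  [0.8, 0, 0, 0.1, 0, 0, 0],
  [0.8, 0, 0, 0.1, 0, 0, 0],
  [0.8, 0, 0, 0, 0, 0, 0],
])

```text
clock: 8.25
position: [550.3, 104.9, 194.6]
ee_rot: [0.999, 0.05, -0.0, 0.0]
contact_force: [-0.6, -0.4, 0.3]
gripper_width: 68.5
```

Request:
servo_tool([
  [0.8, 0, 0, 0.1, 0, 0, 0],
  [0.8, 0, 0, 0.1, 0, 0, 0],
  [0.8, 0, 0, 0, 0, 0, 0],
])

```text
clock: 8.55
position: [550.3, 105.0, 192.8]
ee_rot: [0.999, 0.05, -0.0, 0.0]
contact_force: [0.5, 0.1, 0.6]
gripper_width: 68.2
```

Request:
servo_tool([
  [0.6, 0, 0, 0, 0, 0, 0],
  [0.6, 0, 0, 0, 0, 0, 0],
  [0.6, 0, 0, 0, 0, 0, 0],
  [0.6, 0, 0, 0, 0, 0, 0],
])

```text
clock: 8.95
position: [550.5, 105.7, 193.7]
ee_rot: [0.999, 0.05, 0.0, -0.001]
contact_force: [-3.3, 4.2, 5.0]
gripper_width: 54.9
```

Request:
servo_tool([
  [0, 0, -0.08, 0, 0, 0, 0],
  [0, 0, 0, 0, 0, 0, 0],
  [0, 0, 0, 0, 0, 0, 0],
  [0, 0, 0, 0, 0, 0, 0],
])

```text
clock: 9.35
position: [550.5, 105.7, 193.7]
ee_rot: [0.999, 0.05, 0.0, 0.0]
contact_force: [-2.3, 1.4, 5.7]
gripper_width: 55.4
```

Request:
servo_tool([
  [0, 0, 0, 0, 0, 0, 4],
  [0, 0, 0, 0, 0, 0, 4],
  [0, 0, 0, 0, 0, 0, 4],
])

```text
clock: 9.65
position: [550.5, 105.5, 193.7]
ee_rot: [0.998, -0.056, 0.0, 0.0]
contact_force: [-2.6, 0.4, 5.4]
gripper_width: 55.0
```

Firm grip, small forces. I'll keep turning.

Request:
servo_tool([
  [0, 0, 0, 0, 0, 0, 5],
  [0, 0, 0, 0, 0, 0, 5],
  [0, 0, 0, 0, 0, 0, 5],
  [0, 0, 0, 0, 0, 0, 5],
  [0, 0, 0, 0, 0, 0, 5],
  [0, 0, 0, 0, 0, 0, 5],
  [0, 0, 0, 0, 0, 0, 5],
  [0, 0, 0, 0, 0, 0, 3],
  [0, 0, 0, 0, 0, 0, 0],
])

```text
clock: 10.55
position: [550.2, 105.0, 193.7]
ee_rot: [0.926, -0.377, 0.0, 0.001]
contact_force: [-3.7, -0.8, 5.9]
gripper_width: 55.4
```

```bash
python3 - <<'E'
from st import *
d=get_image("scene"); pickle.dump(d,open("scene3.pkl","wb"))
# white line in scene on grip side/skirt?
for f in("scene0.pkl","scene3.pkl"):
    d=pickle.load(open(f,"rb"))
    a,p=profile(d,[550,105],193,31,35) if 0 else (None,None)
E
python3 - <<'E'
import sys; sys.path.insert(0,'.')
import os; os.chdir('.')
from prof import *
for f in("scene0.pkl","scene3.pkl"):
    d=pickle.load(open(f,"rb")); a,p=profile(d,[550,105],193,31,35,72); w=p.min(1)
    print(f,[(int(x),int(y)) for x,y in zip(a,w) if -140<x<30])
E
```

```text
t 10.55 pos [550.2 105.  193.7] jaw -134.3 zaxis [-0.    -0.001 -1.   ] F [-3.7 -0.8  5.9] w 55.4 J [ 0.48  0.29 -0.19  0.   -1.08  0.32]
scene0.pkl [(-135, 64), (-130, 69), (-125, 69), (-120, 63), (-115, 60), (-110, 56), (-105, 57), (-100, 58), (-95, 60), (-90, 63), (-85, 64), (-80, 62), (-75, 63), (-70, 62), (-65, 59), (-60, 59), (-55, 67), (-50, 88), (-45, 107), (-40, 91), (-35, 62), (-30, 46), (-25, 44), (-20, 47), (-15, 55), (-10, 48), (-5, 49), (0, 51), (5, 51), (10, 49), (15, 55), (20, 59), (25, 54)]
scene3.pkl [(-135, 94), (-130, 99), (-125, 92), (-120, 80), (-115, 71), (-110, 75), (-105, 85), (-100, 90), (-95, 87), (-90, 78), (-85, 64), (-80, 62), (-75, 63), (-70, 62), (-65, 57), (-60, 54), (-55, 56), (-50, 59), (-45, 54), (-40, 50), (-35, 51), (-30, 53), (-25, 48), (-20, 52), (-15, 51), (-10, 49), (-5, 54), (0, 49), (5, 53), (10, 51), (15, 49), (20, 45), (25, 45)]
```

The line went from about −45° to −97°, so roughly 50° remains. Regrasp: open, turn back, grip.

Request:
servo_tool([
  [0.85, 0, 0, 0, 0, 0, 0],
  [0.85, 0, 0, 0, 0, 0, 0],
  [0.85, 0, 0, 0, 0, 0, 0],
  [0.85, 0, 0, 0, 0, 0, -7],
  [0.85, 0, 0, 0, 0, 0, -7],
  [0.85, 0, 0, 0, 0, 0, -7],
  [0.85, 0, 0, 0, 0, 0, -7],
  [0.85, 0, 0, 0, 0, 0, -7],
  [0.85, 0, 0, 0, 0, 0, -7],
  [0.85, 0, 0, 0, 0, 0, -7],
  [0.85, 0, 0, 0, 0, 0, 0],
])

```text
clock: 11.7
position: [550.4, 105.9, 192.7]
ee_rot: [0.999, 0.041, -0.0, 0.0]
contact_force: [0.2, -1.0, -0.3]
gripper_width: 72.7
```

Request:
servo_tool([
  [0, 0, 0, 0, 0, 0, 0],
  [0, 0, 0, 0, 0, 0, 0],
  [0, 0, 0, 0, 0, 0, 0],
  [0, 0, 0, 0, 0, 0, 0],
  [0, 0, 0, 0, 0, 0, 0],
])

```text
clock: 12.2
position: [550.4, 105.7, 193.6]
ee_rot: [0.999, 0.041, 0.0, 0.0]
contact_force: [-2.7, -0.6, 5.8]
gripper_width: 55.1
```

Request:
servo_tool([
  [0, 0, 0, 0, 0, 0, 5],
  [0, 0, 0, 0, 0, 0, 5],
  [0, 0, 0, 0, 0, 0, 5],
  [0, 0, 0, 0, 0, 0, 5],
  [0, 0, 0, 0, 0, 0, 5],
  [0, 0, 0, 0, 0, 0, 5],
  [0, 0, 0, 0, 0, 0, 5],
  [0, 0, 0, 0, 0, 0, 5],
  [0, 0, 0, 0, 0, 0, 5],
  [0, 0, 0, 0, 0, 0, 0],
  [0, 0, 0, 0, 0, 0, 0],
])

```text
clock: 13.3
position: [550.2, 105.0, 193.6]
ee_rot: [0.939, -0.345, 0.0, 0.001]
contact_force: [-2.0, -3.0, 5.7]
gripper_width: 55.1
```

Run:
```python
from st import *
d=get_image("top"); pickle.dump(d,open("top3.pkl","wb"))
save(d["image"],"pics/t3.png",(230,180,280,230),10)
```

```text
t 13.3 pos [550.2 105.  193.6] jaw -130.3 zaxis [-0.    -0.001 -1.   ] F [-2.  -3.   5.7] w 55.1 J [ 0.48  0.3  -0.19  0.   -1.08  0.39]
```

View pics/t3.png

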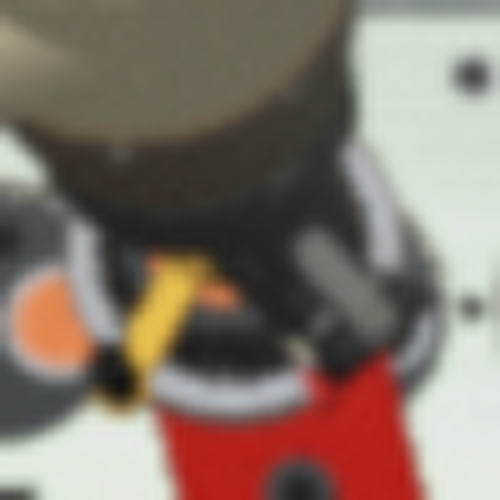

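The line's skirt end is at about (298,350) and the rider at (318,382), so they are close. Now the angles.

```bash
cat > ang.py <<'E'
from prof import *
def ang(f,c=(550,105.5),D=109,n="top"):
    d=pickle.load(open(f,"rb")); c=np.array(c)
    for r0,r1,z,tag in((31,36,83,"line"),(39,43,80,"rider")):
        a,p=profile(d,c,D+z,r0,r1,180); k=(a>-175)&(a<-105)
        w=p.min(1) if tag=="line" else p[:,0]-p[:,1:].mean(1)
        print(tag,[(int(x),int(y)) for x,y in zip(a[k],w[k])])
E
python3 - <<'E'
from ang import *
ang("top3.pkl"); ang("top0.pkl")
t=pickle.load(open("top3.pkl","rb"))
for x,y,z in((298,350,83),(318,380,80),(312,325,95)):
    p=on_plane(t,230+x/10-.5,180+y/10-.5,109+z)[:2]-[550,105.5]; print(p,np.hypot(*p),np.degrees(np.arctan2(p[1],p[0])))
E
```

```text
line [(-174, 63), (-172, 60), (-170, 57), (-168, 56), (-166, 54), (-164, 53), (-162, 52), (-160, 54), (-158, 55), (-156, 55), (-154, 55), (-152, 55), (-150, 60), (-148, 65), (-146, 74), (-144, 86), (-142, 94), (-140, 96), (-138, 86), (-136, 72), (-134, 62), (-132, 58), (-130, 59), (-128, 63), (-126, 66), (-124, 68), (-122, 70), (-120, 71), (-118, 74), (-116, 79), (-114, 86), (-112, 95), (-110, 103), (-108, 109), (-106, 111)]
rider [(-174, -4), (-172, -4), (-170, -4), (-168, -4), (-166, -4), (-164, -4), (-162, -4), (-160, -4), (-158, -5), (-156, -5), (-154, -5), (-152, -3), (-150, 1), (-148, 14), (-146, 34), (-144, 57), (-142, 70), (-140, 66), (-138, 49), (-136, 29), (-134, 14), (-132, 5), (-130, 1), (-128, 0), (-126, 0), (-124, 0), (-122, 0), (-120, 0), (-118, 1), (-116, 2), (-114, 2), (-112, 3), (-110, 3), (-108, 3), (-106, 3)]
line [(-174, 59), (-172, 59), (-170, 59), (-168, 57), (-166, 55), (-164, 56), (-162, 56), (-160, 57), (-158, 57), (-156, 57), (-154, 56), (-152, 55), (-150, 55), (-148, 55), (-146, 56), (-144, 57), (-142, 58), (-140, 60), (-138, 67), (-136, 72), (-134, 75), (-132, 74), (-130, 73), (-128, 72), (-126, 72), (-124, 71), (-122, 70), (-120, 71), (-118, 71), (-116, 71), (-114, 69), (-112, 68), (-110, 67), (-108, 67), (-106, 68)]
rider [(-174, -5), (-172, -4), (-170, -4), (-168, -4), (-166, -4), (-164, -4), (-162, -4), (-160, -4), (-158, -5), (-156, -5), (-154, -4), (-152, -3), (-150, 1), (-148, 14), (-146, 37), (-144, 65), (-142, 86), (-140, 87), (-138, 67), (-136, 39), (-134, 16), (-132, 3), (-130, -2), (-128, -4), (-126, -4), (-124, -5), (-122, -4), (-120, -5), (-118, -5), (-116, -5), (-114, -5), (-112, -6), (-110, -6), (-108, -5), (-106, -5)]
[-25.99140971 -20.94534267] 33.380544608270604 -141.1361752145083
[-32.62253897 -27.00562435] 42.35013335371816 -140.38132685225912
[-21.35903475 -24.59565542] 32.57536847350423 -130.97127124333048
```

The line is at −141.0° and the rider at −141°: aligned. Release, rise, and go above the pin with the jaws across the lever.

Request:
servo_tool([
  [0.85, 0, 0, 0, 0, 0, 0],
  [0.85, 0, 0, 0, 0, 0, 0],
  [0.85, 0, 0, 0, 0, 0, 0],
  [0.85, 0, 0, -2, 0, 0, 0],
  [0.85, 0, 0, -4, 0, 0, 0],
  [0.85, 0, 0, -4, 0, 0, 0],
  [0.45, 0, 0, 0, 0, 0, -7.1],
  [0.45, 0, 0, 0, 0, 0, -7.1],
  [0.45, 0, 0, 0, 0, 0, -7.1],
  [0.45, -2.6, 0, 0, 0, 0, 0],
  [0.45, -2.6, 0, 0, 0, 0, 0],
  [0.45, 0, 0, 0, 0, 0, 0],
])

```text
clock: 14.55
position: [499.3, 123.4, 293.4]
ee_rot: [0.986, -0.164, -0.0, -0.001]
contact_force: [0.2, 0.2, 0.5]
gripper_width: 38.4
```

Run:
```python
from st import *
from ang import *
go([500.8,122.3,235])
for n in("top","scene"):
    d=get_image(n); pickle.dump(d,open(n+"4.pkl","wb"))
ang("top4.pkl")
```

```text
t 14.55 pos [499.3 123.4 293.4] jaw -108.9 zaxis [ 0.     0.001 -1.   ] F [0.2 0.2 0.5] w 38.4 J [ 0.56  0.15 -0.13 -0.   -1.29  0.68]
tool-axes shift cm to [500.8, 122.3, 235] [0.17 0.06 5.84]
line [(-174, 54), (-172, 61), (-170, 66), (-168, 68), (-166, 69), (-164, 67), (-162, 66), (-160, 69), (-158, 73), (-156, 79), (-154, 85), (-152, 90), (-150, 96), (-148, 99), (-146, 101), (-144, 102), (-142, 101), (-140, 99), (-138, 92), (-136, 83), (-134, 72), (-132, 63), (-130, 56), (-128, 52), (-126, 50), (-124, 48), (-122, 50), (-120, 54), (-118, 61), (-116, 67), (-114, 71), (-112, 73), (-110, 74), (-108, 73), (-106, 73)]
rider [(-174, 1), (-172, 1), (-170, 1), (-168, 0), (-166, 0), (-164, 0), (-162, 0), (-160, -1), (-158, -1), (-156, -1), (-154, 0), (-152, 0), (-150, 1), (-148, 3), (-146, 5), (-144, 8), (-142, 11), (-140, 13), (-138, 11), (-136, 7), (-134, 3), (-132, 1), (-130, -1), (-128, -1), (-126, -2), (-124, -3), (-122, -4), (-120, -4), (-118, -5), (-116, -6), (-114, -5), (-112, -5), (-110, -5), (-108, -5), (-106, -5)]
```

I'll step aside for a clear look before locking.

Request:
servo_tool([
  [0.45, 0, -4.5, 0, 0, 0, 0],
  [0.45, 0, -4.5, 0, 0, 0, 0],
  [0.45, 0, -4.5, 0, 0, 0, 0],
  [0.45, 0, 0, 0, 0, 0, 0],
])

```text
clock: 15.05
position: [547.0, 254.6, 290.5]
ee_rot: [0.987, -0.164, -0.001, 0.0]
contact_force: [-0.5, -0.6, -0.4]
gripper_width: 38.5
```

Run:
```python
from st import *
from ang import *
go([500.8,122.3,293])
d=get_image("top"); pickle.dump(d,open("top5.pkl","wb"))
ang("top5.pkl")
save(d["image"],"pics/t5.png",(230,180,280,230),10)
```

```text
t 15.05 pos [547.  254.6 290.5] jaw -108.8 zaxis [-0.001 -0.001 -1.   ] F [-0.5 -0.6 -0.4] w 38.5 J [ 0.7   0.31  0.07 -0.   -1.34  0.54]
tool-axes shift cm to [500.8, 122.3, 293] [-0.11 14.02 -0.23]
line [(-174, 67), (-172, 64), (-170, 61), (-168, 59), (-166, 57), (-164, 56), (-162, 56), (-160, 58), (-158, 59), (-156, 59), (-154, 58), (-152, 57), (-150, 62), (-148, 70), (-146, 85), (-144, 107), (-142, 126), (-140, 135), (-138, 130), (-136, 116), (-134, 98), (-132, 84), (-130, 73), (-128, 66), (-126, 65), (-124, 64), (-122, 65), (-120, 66), (-118, 69), (-116, 72), (-114, 75), (-112, 77), (-110, 78), (-108, 78), (-106, 78)]
rider [(-174, -4), (-172, -4), (-170, -4), (-168, -5), (-166, -4), (-164, -4), (-162, -4), (-160, -4), (-158, -5), (-156, -5), (-154, -5), (-152, -3), (-150, 2), (-148, 14), (-146, 37), (-144, 65), (-142, 87), (-140, 87), (-138, 67), (-136, 39), (-134, 16), (-132, 2), (-130, -2), (-128, -3), (-126, -4), (-124, -5), (-122, -5), (-120, -5), (-118, -5), (-116, -5), (-114, -5), (-112, -5), (-110, -5), (-108, -5), (-106, -5)]
```

View pics/t5.png

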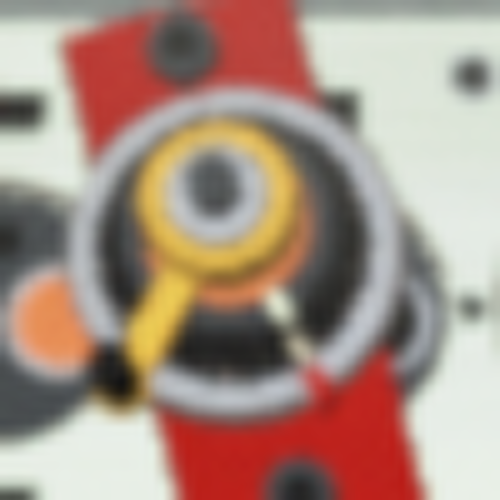

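The white line runs (278,298)→(305,350), straight to the rider at (318,385). That is 1.2° off, about 0.8 mm. Now to the lever pin.

Request:
servo_tool([
  [0.45, -0.1, 4.7, 0, 0, 0, 0],
  [0.45, 0, 4.7, 0, 0, 0, 0],
  [0.45, 0, 4.6, 0, 0, 0, 0],
  [0.45, 0, 0, 0, 0, 0, 0],
  [0.45, 0, 0, 2, 0, 0, 0],
  [0.45, 0, 0, 2, 0, 0, 0],
  [0.45, 0, 0, 1.5, 0, 0, 0],
  [0.45, 0, 0, 0, 0, 0, 0],
])

```text
clock: 15.9
position: [497.7, 117.5, 235.9]
ee_rot: [0.986, -0.165, -0.002, 0.001]
contact_force: [-0.3, 0.5, -0.5]
gripper_width: 38.6
```

Request:
servo_tool([
  [0.25, 0, 0, 0, 0, 0, 0],
  [0.25, 0, 0, 0, 0, 0, 0],
  [0.25, 0, 0, 0, 0, 0, 0],
])

```text
clock: 16.2
position: [499.2, 118.6, 239.0]
ee_rot: [0.986, -0.165, 0.001, -0.001]
contact_force: [-0.4, 0.4, 0.0]
gripper_width: 21.4
```

Run:
```python
from st import *
go([500.8,122.3,235])
a=get_image("scene"); b=get_image("top")
f=lambda d,u,v:cv2.convertScaleAbs(cv2.resize(d["image"][v:v+50,u:u+40],None,fx=10,fy=10,interpolation=cv2.INTER_CUBIC),alpha=1.8,beta=0)
cv2.imwrite("pics/p6.png",np.hstack([f(a,298,160),f(b,225,190)])[...,::-1])
```

```text
t 16.2 pos [499.2 118.6 239. ] jaw -109.0 zaxis [ 0.002  0.001 -1.   ] F [-0.4  0.4  0. ] w 21.4 J [ 0.55  0.18 -0.23  0.   -1.16  0.69]
tool-axes shift cm to [500.8, 122.3, 235] [ 0.03 -0.4   0.4 ]
```

View pics/p6.png

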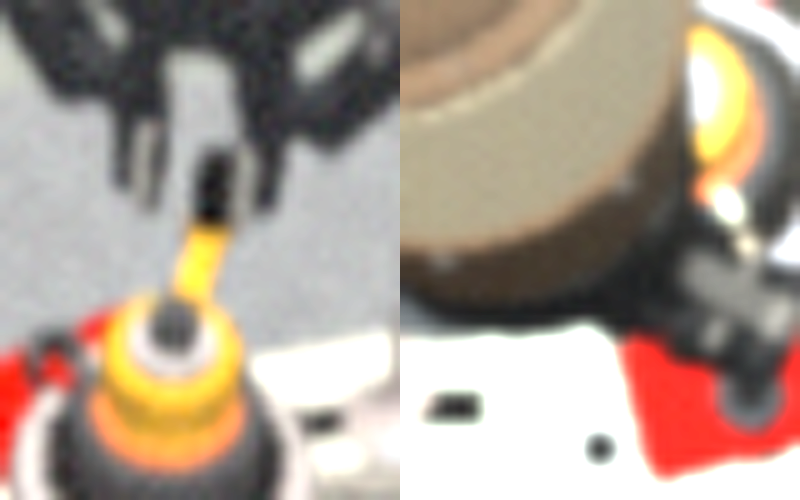

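The pin sits between the pads, nearer the +y pad (left panel at about (213,190)), and the dial is untouched. First clockwise sweep about the axis: the travel to forcing is at least 126°, so 66° is safe.

Request:
servo_tool([
  [0.25, 0.03, -0.54, 0, 0, 0, 6],
  [0.25, 0.03, -0.54, 0, 0, 0, 6],
  [0.25, 0.03, -0.54, 0, 0, 0, 6],
  [0.25, 0.03, -0.54, 0, 0, 0, 6],
  [0.25, 0.03, -0.54, 0, 0, 0, 6],
  [0.25, 0.03, -0.54, 0, 0, 0, 6],
  [0.25, 0.03, -0.54, 0, 0, 0, 6],
  [0.25, 0.03, -0.54, 0, 0, 0, 6],
  [0.25, 0.03, -0.54, 0, 0, 0, 6],
  [0.25, 0.03, -0.54, 0, 0, 0, 6],
  [0.25, 0.03, -0.54, 0, 0, 0, 6],
  [0.25, 0, 0, 0, 0, 0, 0],
])

```text
clock: 17.5
position: [543.4, 153.1, 237.9]
ee_rot: [0.737, -0.675, -0.0, 0.0]
contact_force: [0.1, 0.5, -0.0]
gripper_width: 21.2
```

```bash
cat > orb.py <<'E'
from st import *
c=np.array([550.2,105.5]); p=s["position"][:2]-c; th=np.degrees(np.arctan2(p[1],p[0])); r=np.hypot(*p)
F=s["contact_force"]; y=M[:,1]; x=M[:,0]
print("orbit r",r.round(1),"ang",th.round(1),"yaw err",((np.degrees(np.arctan2(M[1,1],M[0,1]))-(th+90))%360).round(1),"F push(+y tool)",(F@y).round(2),"F x",(F@x).round(2),"Fz",F[2].round(2))
E
python3 orb.py
```

```text
t 17.5 pos [543.4 153.1 237.9] jaw -175.0 zaxis [-0.  0. -1.] F [ 0.1  0.5 -0. ] w 21.2 J [ 0.56  0.27 -0.11 -0.   -1.19 -0.47]
orbit r 48.1 ang 98.2 yaw err 356.8 F push(+y tool) -0.19 F x -0.44 Fz -0.05
```

Free so far, force about 0. The radius drifted in by 4 mm, so I'll correct it and continue.

Request:
servo_tool([
  [0.25, -0.05, -0.54, 0, 0, 0, 6],
  [0.25, -0.05, -0.54, 0, 0, 0, 6],
  [0.25, -0.05, -0.54, 0, 0, 0, 6],
  [0.25, -0.05, -0.54, 0, 0, 0, 6],
  [0.25, -0.05, -0.54, 0, 0, 0, 6],
  [0.25, -0.05, -0.54, 0, 0, 0, 6],
  [0.25, -0.05, -0.54, 0, 0, 0, 6],
  [0.25, -0.05, -0.54, 0, 0, 0, 6],
])

```text
clock: 18.3
position: [584.2, 145.0, 238.0]
ee_rot: [-0.398, 0.917, 0.0, -0.0]
contact_force: [-0.2, -0.4, -0.5]
gripper_width: 21.1
```

Run:
```python
from orb import *
a=get_image("scene"); pickle.dump(a,open("scene7.pkl","wb"))
save(cv2.convertScaleAbs(a["image"],alpha=1.8),"pics/s7.png",(292,165,342,215),8)
```

```text
t 18.3 pos [584.2 145.  238. ] jaw 136.9 zaxis [-0.001 -0.    -1.   ] F [-0.2 -0.4 -0.5] w 21.1 J [ 0.51  0.33 -0.02 -0.   -1.22 -1.26]
orbit r 52.1 ang 49.3 yaw err 357.6 F push(+y tool) -0.13 F x 0.38 Fz -0.46
```

View pics/s7.png

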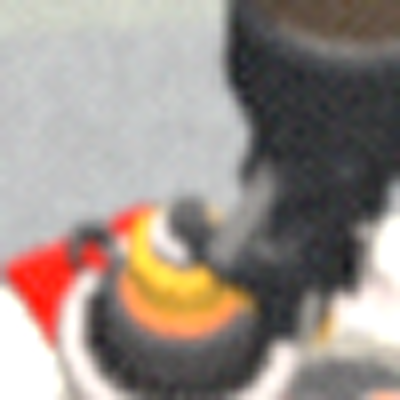

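The lever came along: its arm end is visible at about (322,325) beside the fingers, and the old position is empty. Still free, so I'll continue.

Request:
servo_tool([
  [0.25, -0.01, -0.54, 0, 0, 0, 6],
  [0.25, -0.01, -0.54, 0, 0, 0, 6],
  [0.25, -0.01, -0.54, 0, 0, 0, 6],
  [0.25, -0.01, -0.54, 0, 0, 0, 6],
  [0.25, -0.01, -0.54, 0, 0, 0, 6],
  [0.25, -0.01, -0.54, 0, 0, 0, 6],
  [0.25, -0.01, -0.54, 0, 0, 0, 6],
  [0.25, 0, 0, 0, 0, 0, 0],
])

```text
clock: 19.15
position: [602.4, 113.3, 237.9]
ee_rot: [-0.045, 0.999, 0.0, -0.0]
contact_force: [-1.5, 1.7, -0.6]
gripper_width: 21.6
```

```bash
python3 orb.py
```

```text
t 19.15 pos [602.4 113.3 237.9] jaw 95.2 zaxis [-0.001  0.001 -1.   ] F [-1.5  1.7 -0.6] w 21.6 J [ 0.45  0.35  0.01 -0.   -1.23 -1.93]
orbit r 52.8 ang 8.5 yaw err 356.7 F push(+y tool) 1.78 F x 1.31 Fz -0.63
```

Biting now, 1.8 N. Smaller steps from here.

Request:
servo_tool([
  [0.25, -0.005, -0.36, 0, 0, 0, 4],
  [0.25, -0.005, -0.36, 0, 0, 0, 4],
  [0.25, -0.005, -0.36, 0, 0, 0, 4],
  [0.25, -0.005, -0.36, 0, 0, 0, 4],
  [0.25, 0, 0, 0, 0, 0, 0],
  [0.25, 0, 0, 0, 0, 0, 0],
])

```text
clock: 19.75
position: [602.5, 100.3, 237.8]
ee_rot: [0.093, 0.996, 0.001, -0.0]
contact_force: [-2.2, 4.9, -0.3]
gripper_width: 21.2
```

```bash
python3 orb.py
```

```text
t 19.75 pos [602.5 100.3 237.8] jaw 79.3 zaxis [-0.     0.002 -1.   ] F [-2.2  4.9 -0.3] w 21.2 J [ 0.43  0.35  0.   -0.   -1.22 -2.18]
orbit r 52.6 ang -5.7 yaw err 355.0 F push(+y tool) 4.45 F x 3.1 Fz -0.3
```

Request:
servo_tool([
  [0.25, -0.005, -0.36, 0, 0, 0, 4],
  [0.25, -0.005, -0.36, 0, 0, 0, 4],
  [0.25, -0.005, -0.36, 0, 0, 0, 4],
  [0.25, 0, 0, 0, 0, 0, 0],
  [0.25, 0, 0, 0, 0, 0, 0],
])

```text
clock: 20.25
position: [600.4, 90.6, 237.8]
ee_rot: [0.197, 0.98, 0.002, 0.0]
contact_force: [-1.1, 7.1, -1.6]
gripper_width: 21.7
```

```bash
python3 orb.py
```

```text
t 20.25 pos [600.4  90.6 237.8] jaw 67.3 zaxis [ 0.001  0.003 -1.   ] F [-1.1  7.1 -1.6] w 21.7 J [ 0.41  0.34 -0.01 -0.   -1.22 -2.38]
orbit r 52.3 ang -16.6 yaw err 353.9 F push(+y tool) 6.07 F x 3.78 Fz -1.6
```

Request:
servo_tool([
  [0.25, -0.005, -0.36, 0, 0, 0, 4],
  [0.25, -0.005, -0.36, 0, 0, 0, 4],
  [0.25, -0.005, -0.36, 0, 0, 0, 4],
  [0.25, -0.005, -0.27, 0, 0, 0, 3],
  [0.25, 0, 0, 0, 0, 0, 0],
  [0.25, 0, 0, 0, 0, 0, 0],
])

```text
clock: 20.85
position: [595.3, 79.7, 237.8]
ee_rot: [0.323, 0.946, 0.003, 0.001]
contact_force: [1.2, 9.6, -3.3]
gripper_width: 21.0
```

```bash
python3 orb.py
```

```text
t 20.85 pos [595.3  79.7 237.8] jaw 52.3 zaxis [ 0.004  0.005 -1.   ] F [ 1.2  9.6 -3.3] w 21.0 J [ 0.4   0.33 -0.03 -0.   -1.21 -2.63]
orbit r 52.0 ang -29.7 yaw err 352.1 F push(+y tool) 8.33 F x 4.91 Fz -3.34
```

About 9.5 N tangential at the pin, roughly 0.78 rad past the bite. Back off, open, rise, and clear the view.

Request:
servo_tool([
  [0.25, 0, 0.3, 0, 0, 0, 0],
  [0.25, 0, 0.3, 0, 0, 0, 0],
  [0.4, 0, 0, 0, 0, 0, 0],
  [0.4, 0, 0, 0, 0, 0, 0],
  [0.4, 0, 0, -2, 0, 0, 0],
  [0.4, 0, 0, -4, 0, 0, 0],
  [0.4, 0, 0, -4, 0, 0, 0],
  [0.4, -4, 0, 0, 0, 0, 0],
  [0.4, -4, 0, 0, 0, 0, 0],
  [0.4, -4, 0, 0, 0, 0, 0],
  [0.4, -4, 0, 0, 0, 0, 0],
  [0.4, 0, 0, 0, 0, 0, 0],
])

```text
clock: 22.05
position: [726.1, -21.0, 334.0]
ee_rot: [0.327, 0.945, -0.001, -0.002]
contact_force: [1.3, 0.6, -1.6]
gripper_width: 34.0
```

Run:
```python
from orb import *
from ang import *
d=get_image("top"); pickle.dump(d,open("top8.pkl","wb"))
ang("top8.pkl")
save(d["image"],"pics/t8.png",(205,150,305,250),6)
```

```text
t 22.05 pos [726.1 -21.  334. ] jaw 51.8 zaxis [-0.004 -0.001 -1.   ] F [ 1.3  0.6 -1.6] w 34.0 J [ 0.19  0.54  0.53  0.   -1.57 -2.43]
orbit r 216.7 ang -35.7 yaw err 357.5 F push(+y tool) 1.24 F x -0.65 Fz -1.61
line [(-174, 169), (-172, 168), (-170, 167), (-168, 166), (-166, 165), (-164, 163), (-162, 162), (-160, 160), (-158, 159), (-156, 157), (-154, 155), (-152, 153), (-150, 151), (-148, 149), (-146, 147), (-144, 146), (-142, 144), (-140, 142), (-138, 140), (-136, 138), (-134, 136), (-132, 134), (-130, 132), (-128, 129), (-126, 126), (-124, 124), (-122, 122), (-120, 120), (-118, 119), (-116, 118), (-114, 116), (-112, 116), (-110, 115), (-108, 115), (-106, 116)]
rider [(-174, 24), (-172, 24), (-170, 24), (-168, 24), (-166, 24), (-164, 24), (-162, 24), (-160, 24), (-158, 23), (-156, 23), (-154, 23), (-152, 23), (-150, 23), (-148, 22), (-146, 22), (-144, 21), (-142, 21), (-140, 21), (-138, 21), (-136, 21), (-134, 20), (-132, 20), (-130, 19), (-128, 18), (-126, 18), (-124, 17), (-122, 16), (-120, 14), (-118, 11), (-116, 8), (-114, 5), (-112, 1), (-110, -1), (-108, -2), (-106, -3)]
```

View pics/t8.png

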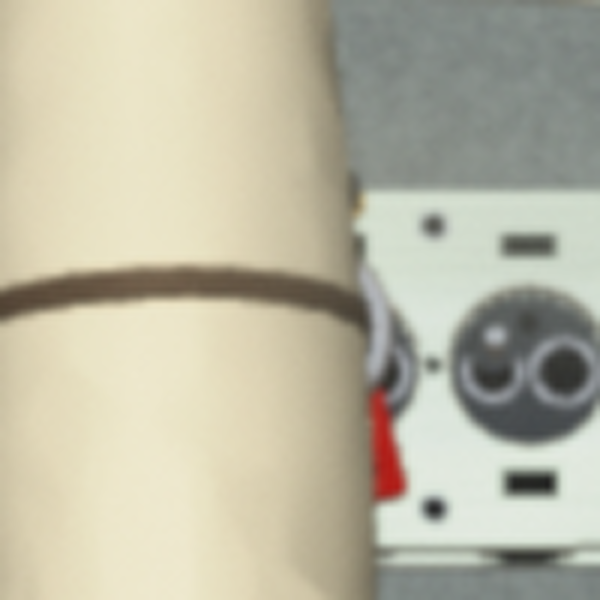

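The arm hides the cutter in the picture. That was the last viewable image, so I'll move aside and check by numbers.

Request:
servo_tool([
  [0.4, -0.5, -4.2, 0, 0, 0, 0],
  [0.4, -0.5, -4.2, 0, 0, 0, 0],
  [0.4, -0.5, -4.2, 0, 0, 0, 0],
  [0.4, -0.5, -4.2, 0, 0, 0, 0],
  [0.4, -0.5, -4.2, 0, 0, 0, 0],
  [0.4, -0.5, -4.2, 0, 0, 0, 0],
  [0.4, -0.5, -4.2, 0, 0, 0, 0],
  [0.4, 0, 0, 0, 0, 0, 0],
])

```text
clock: 22.9
position: [567.2, -273.6, 339.8]
ee_rot: [0.327, 0.945, -0.0, 0.001]
contact_force: [-0.0, 0.8, 0.5]
gripper_width: 34.3
```

Run:
```python
from st import *
from ang import *
t0=pickle.load(open("top0.pkl","rb"))
d=get_image("top"); e=get_image("scene"); pickle.dump(d,open("top9.pkl","wb")); pickle.dump(e,open("scene9.pkl","wb"))
ang("top9.pkl")
c=[550,105.5]
# lever: yellow between r 26 and 44 at lever height
for n,g in(("top",d),("scene",e)):
    a,p=profile(g,c,109+118,28,42,180); w=np.minimum(p[:,0],p[:,1])-p[:,2]; k=np.argsort(w)[-5:]; print(n,"lever",[(a[i],int(w[i])) for i in k])
# bystander change: spring, valve, crank etc.
df=np.abs(d["image"].astype(int)-t0["image"]).max(2)
for n,b in(("spring",(213,176,232,196)),("valve_a",(213,218,230,238)),("valve_b",(118,228,146,246)),("crank",(268,270,332,292)),("caliper",(398,222,478,248)),("bottle",(400,165,446,204)),("gauge",(146,160,170,190))):
    q=df[b[1]:b[3],b[0]:b[2]]; print(n,int(q.max()),int((q>40).sum()))
```

```text
t 22.9 pos [ 567.2 -273.6  339.8] jaw 51.8 zaxis [ 0.001 -0.001 -1.   ] F [-0.   0.8  0.5] w 34.3 J [-0.19  0.34  0.24  0.   -1.47 -2.05]
line [(-174, 62), (-172, 60), (-170, 57), (-168, 54), (-166, 51), (-164, 50), (-162, 50), (-160, 52), (-158, 54), (-156, 54), (-154, 52), (-152, 51), (-150, 56), (-148, 65), (-146, 79), (-144, 100), (-142, 117), (-140, 126), (-138, 120), (-136, 106), (-134, 90), (-132, 77), (-130, 67), (-128, 61), (-126, 60), (-124, 60), (-122, 59), (-120, 60), (-118, 63), (-116, 66), (-114, 70), (-112, 72), (-110, 73), (-108, 73), (-106, 73)]
rider [(-174, -4), (-172, -4), (-170, -4), (-168, -5), (-166, -4), (-164, -4), (-162, -4), (-160, -4), (-158, -4), (-156, -5), (-154, -4), (-152, -3), (-150, 1), (-148, 14), (-146, 36), (-144, 62), (-142, 83), (-140, 83), (-138, 65), (-136, 38), (-134, 16), (-132, 3), (-130, -2), (-128, -3), (-126, -3), (-124, -4), (-122, -5), (-120, -5), (-118, -5), (-116, -5), (-114, -5), (-112, -5), (-110, -5), (-108, -5), (-106, -5)]
top lever [(np.float64(-26.0), 80), (np.float64(-18.0), 86), (np.float64(-24.0), 90), (np.float64(-20.0), 92), (np.float64(-22.0), 93)]
scene lever [(np.float64(-14.0), 27), (np.float64(-22.0), 29), (np.float64(-16.0), 36), (np.float64(-20.0), 37), (np.float64(-18.0), 40)]
spring 9 0
valve_a 9 0
valve_b 9 0
crank 205 519
caliper 11 0
bottle 175 984
gauge 9 0
```

```bash
python3 -c "
from h import *
a=pickle.load(open('scene0.pkl','rb'))['image'].astype(int);b=pickle.load(open('scene9.pkl','rb'))['image'].astype(int)
q=np.abs(a-b).max(2)
for n,x in(('crank',(234,188,290,206)),('bottle',(136,258,172,306))): print(n,(q[x[1]:x[3],x[0]:x[2]]>60).sum())
from bench import *
print(job_done())"
```

```text
crank 0
bottle 0
the job is handed in; nothing more can be done
None
```

I set the dial to the rider, tightened the lock ring to about 9.5 N at the lever's pin, and handed the job in at about 23 s. I gripped the dial from above and turned it about 95° clockwise in two strokes. Then I swung the lever clockwise with the pin held loosely between the fingers, about 180° in all, roughly 0.78 rad of it past the bite.

**Last checks**
- **White line:** in the final picture it stood about 1° (under 1 mm) from the rider, the same as before locking.
- **Clamping force:** it cannot be read directly. From the pin force and the travel past the bite I estimate 39 to 66 N.
- **Lever:** it measured about −21° in the top view and −18° in the scene view, consistent with where I left it.
- **Bystanders:** none moved. The arm hid the crank and bottle in the last top picture, so I checked those two in the scene view instead.
- **Robot:** the hand was clear of everything, with no contact force.

**What disagreed**
- The fingers reached the dial about 10 mm lower than the stated tip length suggested, so I found the grip height by feel.
- The opening read 55 mm on the 58 mm grip.
- The last picture I viewed showed the arm covering the cutter, so the final check was made on image numbers only.

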